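Hold the press ram in the V-blocks with its set screw up

ROBOT

A 6-joint arm with a two-finger parallel gripper is mounted at the origin on the work surface. World frame = base frame: x ahead of the robot, y to its left, z up, the work surface at z = 0. Lengths are in m, angles in rad, forces in N, time in s.
With the tool pointing down it reaches from about 0.325 to 0.9 m from the base axis. Payload 6.1 kg.
Tool frame: the origin (TCP) lies between the finger pads; the fingertips stand 22 mm ahead of it and the grasp point (between the pads) lies 3 mm ahead of it; y points along the fingers, z is the direction in which the jaws open and shut, and the axes are right-handed (so a half turn about y gives the same grasp; the last joint's range is limited). The gripper opens to 87 mm and grips with 3 to 60 N. Pads are 19 mm wide; open, the fingers measure 117 mm over their backs; the gripper's body (75 mm by 190 mm) begins 51 mm behind the grasp point.
Start: joints at [1.125, 0.22, 1.526, -0, 1.395, -0.126], TCP at [0.196, 0.593, 0.245] pointing down, gripper open.
Joint ranges: [-2.98, 2.98], [-0.91, 2.08], [0.09, 2.57], [-1.24, 4.39], [0.2, 2.65], [-2.68, 2.68]. Speed limits (rad/s): [2.57, 2.57, 3.01, 3.14, 3.14, 3.14].

INTERFACE

Orientations are given as [roll, pitch, yaw] about the fixed x, y, z axes, in that order (R = Rz(yaw) Ry(pitch) Rx(roll)).
In Python, from plant import ctrl gives the robot as it stands.
- The arm moves only by the shell command python3 -m jog 'ROWS'. ROWS is JSON, a list of rows, each a list of 3 entries, a list of its own where there are three numbers: the shift along the tool's x, y, z each as a share of 500 mm, from -1 to 1, then the turn, a rotation vector about the tool's x, y, z each as a share of pi rad, from -1 to 1, then the closure, from -1 (fully open) to 1 (shut), so that 0 is half open. A call has 1 to 12 rows; each row shifts and turns the commanded pose from where the row before left it, along the tool's axes as they then stand; what a row does not reach is not made up. A row lasts 1/12 s, in which the tool goes at most 41.7 mm and 7.16 degrees, less where a joint would pass 70% of its speed; a pose out of reach is approached as far as the arm can. A call with a number of a shift or a turn outside -1 to 1 is refused whole. A call with a gripper value outside its range is refused whole. The fingers move at their own pace and stop on an object; the grip force is fixed at half the most. Time passes only in rows, so rows that do not move let the fingers close. It gives the time, the measured TCP pose, the force and the opening at its end, in the units of the state.
- ctrl.observe(): the state, without advancing time (a new reading comes with each control period).
- ctrl.read_camera(name): name is "side" or "top" or "wrist"; returns the picture (400x640x3 uint8, red, green, blue); there is no depth.
- ctrl.get_calibration(name): a dict with "fov_y" (degrees; the focal length in pixels is half the picture's height over the tangent of half this angle, whatever the lens; pixels are square), "cx", "cy" (the principal point, pixels), "pose" (4x4, takes a point from camera to world coordinates). Camera axes: x right, y up, looking along -z (the intrinsics and any distortion apply to the point x, -y, -z); pixel columns grow to the right and rows downward; lengths in m; the calibration is good to about 2 mm. A picture is of the moment at which its call begins: read the wrist's pose just before it. get_calibration takes no time and is no camera call; for the wrist camera it gives the pose at the moment of the call.
- ctrl.job_done(): hands the job in, once; it reports no verdict.
The state is a dict: "time": time; "joint_positions": joint angles; "qvel": joint speeds; "joint_torque": joint torques, N m; "position": TCP position; "eef_rot": TCP orientation; "ft_force": force on the tool from outside, world axes, zero at the start; "torque": the same for the moment, N m; "grip_width": finger opening in m.
Only numpy, scipy, OpenCV 4.12 (cv2) and the standard library are available. Lean on these libraries where they do the work, as an engineer would, in place of code of your own. Each camera call takes 0.05 s, during which the arm holds its last target. There are 200 camera calls.

TASK

The ram of the hand press lies on the round leather pad with its set screw turned over to one side: roll it along the pad until the screw stands straight up, and only then lift it off. Lay it gently down in the two V-blocks, centred along them with the screw end overhanging (either end will do) and the screw still straight up, and press it home onto both flanks with about one and a half kilos of push. The program finishes while you are still holding it pressed down like that, so that I can tighten the screw; leave everything else on the bench where it is.

Things in the scene. Friction and masses are not known exactly. Their poses are not given: they have to be found in the camera images.
- ram: the press ram: a bored round steel bar, 28 mm diameter, 160 mm long, about 0.45 kg, lying level on the leather pad; a thinner neck 8 to 18 mm from one end, the set screw near the other, the middle (50 mm either way) bare. Origin on its axis halfway along; z runs along the bar towards the screw end, x is the way the screw stands out (x straight up = screw straight up)
- screw_head (a point): centre of the outer face of the set screw's head: a dark hex-socket screw standing out of the bar, head 13 mm diameter, its face 28 mm from the bar's axis, 68 mm from the bar's middle (12 mm from its end)
- pad: the round leather pad, 230 mm diameter, 4 mm thick, fixed to the bench. On it the ram rolls without slipping and stays where it is left; its axis is then 18 mm above the bench. Origin at the centre of the pad's underside, on the bench; its z axis is level, its x axis points down
- vblock: the pair of steel V-blocks, fixed: a base plate 150 x 70 x 8 mm with two equal blocks in line, each 26 mm long, 54 mm wide, top 50 mm above the bench, with a 90 degree groove open upwards, bottom 30 mm above the bench. Between the blocks 62 mm are free down to the plate, room for fingers. Origin at the centre of the plate's underside; x along the grooves, z up
- vseat (a point): point on the V-blocks' centre line, midway between the two blocks, 50 mm above the bench: the middle of the ram's axis when it is fully seated
- flank_left: the two leather-lined groove flanks on the V-blocks' +y side, facing up and towards -y at 45 degrees (same origin and axes as the V-blocks)
- flank_right: the two leather-lined groove flanks on the V-blocks' -y side, facing up and towards +y at 45 degrees (same origin and axes as the V-blocks)
- die_a: bystander: small steel setting die standing upright, 24 mm diameter, 34 mm high, origin at the centre of its underside
- die_b: bystander: dark steel setting die standing upright, 26 mm diameter, 40 mm high, origin at the centre of its underside
- spool: bystander: spool of grey thread standing upright, 42 mm diameter, 50 mm high, origin at the centre of its underside
- rivet_jar: bystander: glass jar with a steel cap, 66 mm diameter, 75 mm high, origin at the centre of its underside
- strap_coil: bystander: coiled leather strap lying flat, 110 mm outer diameter, 32 mm high, origin at the centre of its underside
- driver: bystander: screwdriver, 200 mm long, lying on the bench, origin under its middle
- mallet: bystander: mallet lying on the bench, 285 mm long with a 58 mm head, 59 mm high, origin on the handle's axis at its end
- beeswax: bystander: yellow lump of beeswax 50 x 35 x 22 mm, origin at the centre of its underside
Not all that is in view belongs to the job. Leave any blue or purple look-alike of the vblock alone. What is shaped like the ram but green is not meant.

How it is judged:
By the outcome, as a careful person would: the job done as asked, in the order asked, and still so for the second after the job is handed in, while the arm keeps its last pose, push and grip.
It also fails if it takes over 67 s, if anything falls off the work surface, if the arm or the gripper's body presses on something with over 40 N, if the wrist force passes 120 N, or if a joint passes its speed limit or range.

## Working session

There is one attempt and no reset: what is moved stays moved. The work goes in short steps, Python scripts to look and compute and a shell command to move; the robot and the scene stay as the last step left them, time stands still between calls to the robot, and variables do not carry over. Pictures are saved under pics/ and viewed, about 8 in all and at most 12, crops included, and the job is handed in when it is done.

```bash
ls; mkdir -p pics; cat > h.py <<'E'
import numpy as np, cv2
from plant import ctrl
from scipy.spatial.transform import Rotation as R
def snap(n,f):
    c=ctrl.get_calibration(n); im=ctrl.read_camera(n); cv2.imwrite(f'pics/{f}.png',im[:,:,::-1]); np.savez(f'pics/{f}.npz',**{k:np.array(v) for k,v in c.items() if k in('fov_y','cx','cy','pose')}); return im,c
def load(f): return cv2.imread(f'pics/{f}.png'),np.load(f'pics/{f}.npz')
def ray(c,u,v):
    f=200/np.tan(np.radians(float(c['fov_y']))/2)
    P=np.array(c['pose']); d=P[:3,:3]@np.array([(u-c['cx'])/f,-(v-c['cy'])/f,-1.]); return P[:3,3],d
def onplane(c,u,v,z):
    o,d=ray(c,u,v); return o+d*(z-o[2])/d[2]
def proj(c,p):
    f=200/np.tan(np.radians(float(c['fov_y']))/2)
    P=np.array(c['pose']); q=P[:3,:3].T@(np.array(p)-P[:3,3]); return np.array([c['cx']+f*q[0]/-q[2], c['cy']-f*q[1]/-q[2]])
E
python3 - <<'E'
from h import *
for n in('top','side','wrist'):
    im,c=snap(n,n+'0'); print(n,{k:(np.round(v,3).tolist()) if k!='dist' else v for k,v in c.items() if not isinstance(v,str)},c.keys())
s=ctrl.observe(); print(s)
E
```

```text
pics
top {'fov_y': 46.619, 'cx': 316.575, 'cy': 194.54, 'pose': [[-0.012, 0.976, -0.217, 0.235], [-1.0, -0.012, -0.003, -0.029], [-0.006, 0.217, 0.976, 1.305], [0.0, 0.0, 0.0, 1.0]]} dict_keys(['fov_y', 'cx', 'cy', 'pose'])
side {'fov_y': 50.308, 'cx': 314.93, 'cy': 197.246, 'pose': [[0.924, 0.22, -0.313, 0.101], [-0.382, 0.502, -0.776, -1.038], [-0.013, 0.836, 0.548, 0.768], [0.0, 0.0, 0.0, 1.0]]} dict_keys(['fov_y', 'cx', 'cy', 'pose'])
wrist {'fov_y': 67.335, 'cx': 324.464, 'cy': 201.867, 'pose': [[0.314, -0.92, -0.234, 0.132], [0.949, 0.304, 0.079, 0.613], [-0.002, -0.247, 0.969, 0.383], [0.0, 0.0, 0.0, 1.0]]} dict_keys(['fov_y', 'cx', 'cy', 'pose'])
{'time': 0.15, 'joint_positions': array([ 1.12489072e+00,  2.21044498e-01,  1.52735348e+00, -6.61062843e-06,
        1.39466916e+00, -1.26095746e-01]), 'qvel': array([-0.00097119, -0.00165775, -0.00297654,  0.00022874,  0.0003381 ,
       -0.00099709]), 'joint_torque': array([ 7.86135697e-04, -4.95188534e+01, -3.87882793e+01,  6.99793012e-02,
        5.30559244e-02, -1.31832071e-04]), 'position': array([0.19630426, 0.59291072, 0.24368608]), 'eef_rot': array([-1.57225992e+00,  1.78978952e-04, -3.19808825e-01]), 'ft_force': array([0.76069925, 0.94487255, 0.04801244]), 'torque': array([ 0.01838531, -0.06312768, -0.0385348 ]), 'grip_width': 0.08655005239223522}
```

View pics/top0.png

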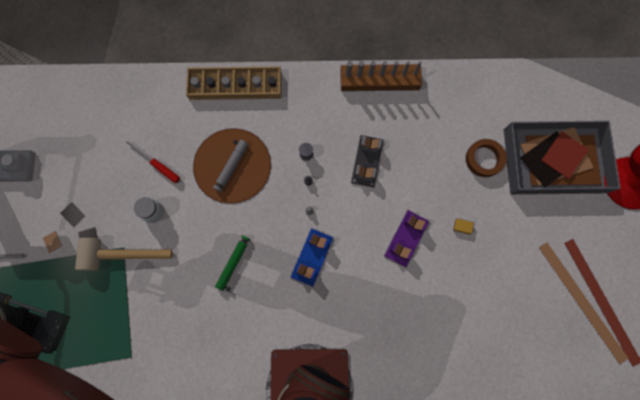

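View pics/side0.png

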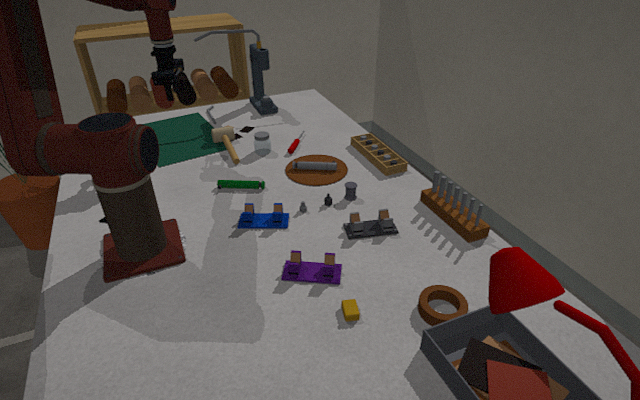

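The top view shows the grey ram on the brown pad at about (232,165) and a green look-alike at (233,262). There are three V-block pairs: dark steel at (367,161), blue at (313,257) and purple at (407,237). The steel one and the grey bar fit the description. I'll confirm both in one enlarged crop.

```bash
python3 - <<'E'
from h import *
im,c=load('top0'); s,cs=load('side0')
a=cv2.resize(im[120:215,185:285],None,fx=4,fy=4,interpolation=2)
b=cv2.resize(im[120:215,325:400],None,fx=4,fy=4,interpolation=2)
d=cv2.resize(s[140:250,280:410],None,fx=4,fy=4,interpolation=2)[:,:]
top=np.hstack([a,b]); g=lambda x:cv2.convertScaleAbs(x,alpha=2,beta=0)
w=max(top.shape[1],d.shape[1])
d=cv2.resize(d,(260,220));cv2.imwrite('pics/crop.png',g(np.vstack([cv2.copyMakeBorder(top,0,0,0,w-top.shape[1],0),cv2.copyMakeBorder(d[:215],0,0,0,w-260,0)])))
for n,u,v,z in(('pad',232,165,.004),('ramA',219,187,.018),('ramB',245,142,.018),('vb',368,161,.0),('vbtop1',371,143,.05),('vbtop2',363,178,.05)): print(n,onplane(c,u,v,z).round(3))
E
```

```text
pad [0.616 0.22  0.004]
ramA [0.547 0.253 0.018]
ramB [0.681 0.182 0.018]
vb [ 0.624 -0.177  0.   ]
vbtop1 [ 0.662 -0.181  0.05 ]
vbtop2 [ 0.56  -0.155  0.05 ]
```

View pics/crop.png

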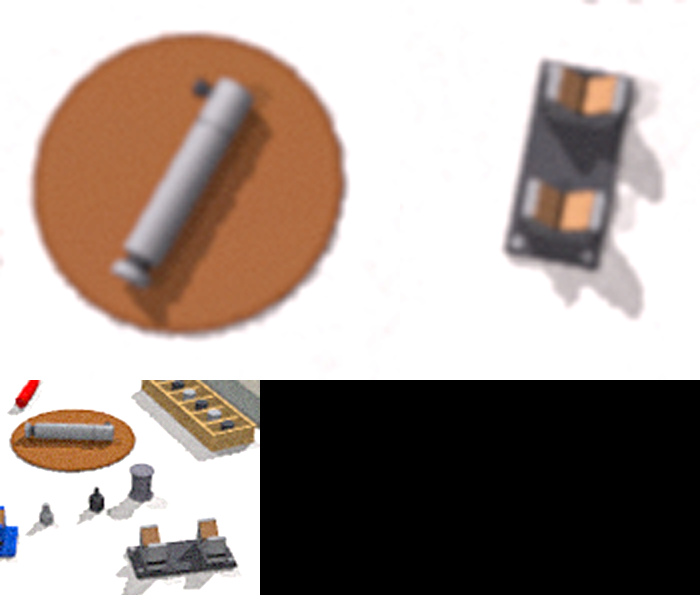

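The crop confirms both. The grey bar has its neck at the near end, and its dark screw at the far end is turned towards +y. The steel V-blocks have leather flanks and are neither blue nor purple. I'll move above the ram, with the camera turned to the screw side.

```bash
python3 -m jog '[[[0.0687,0.008,-0.03],[0,0,0],-1],[[0.0687,0.008,-0.03],[0,0,0],-1],[[0.0687,0.008,-0.03],[0,0,0],-1],[[0.0687,0.008,-0.03],[0,0,0],-1],[[0.0687,0.008,-0.03],[0,0,0],-1],[[0.0687,0.008,-0.03],[0,0,0],-1],[[0.0687,0.008,-0.03],[0,0,0],-1],[[0.0687,0.008,-0.03],[0,0,0],-1]]'
python3 -m jog '[[[0.0687,0.008,-0.03],[0,0,0],-1],[[0.0687,0.008,-0.03],[0,0,0],-1],[[0.0687,0.008,-0.03],[0,0,0],-1],[[0.0687,0.008,-0.03],[0,0,0],-1],[[0.0687,0.008,-0.03],[0,0,0],-1],[[0.0687,0.008,-0.03],[0,0,0],-1],[[0.0687,0.008,-0.03],[0,0,0],-1]]'
python3 -m jog '[[[0,0,0],[0,0.039,0],-1],[[0,0,0],[0,0.039,0],-1],[[0,0,0],[0,0.039,0],-1],[[0,0,0],[0,0.039,0],-1],[[0,0,0],[0,0.039,0],-1],[[0,0,0],[0,0.039,0],-1],[[0,0,0],[0,0.039,0],-1],[[0,0,0],[0,0.039,0],-1],[[0,0,0],[0,0.039,0],-1]]'
python3 -m jog '[[[0,0,0],[0,0.039,0],-1],[[0,0,0],[0,0.039,0],-1],[[0,0,0],[0,0.039,0],-1],[[0,0,0],[0,0.039,0],-1],[[0,0,0],[0,0.039,0],-1],[[0,0,0],[0,0.039,0],-1],[[0,0,0],[0,0.039,0],-1],[[0,0,0],[0,0.039,0],-1],[[0,0,0],[0,0.039,0],-1]]'
python3 -m jog '[[[0,0,0],[0,0.039,0],-1],[[0,0,0],[0,0.039,0],-1],[[0,0,0],[0,0.039,0],-1],[[0,0,0],[0,0.039,0],-1],[[0,0,0],[0,0.039,0],-1],[[0,0,0],[0,0.039,0],-1],[[0,0,0],[0,0.039,0],-1],[[0,0,0],[0,0.039,0],-1],[[0,0,0],[0,0.039,0],-1],[[0,0,0],[0,0,0],-1],[[0,0,0],[0,0,0],-1]]'
python3 - <<'E'
from h import *
im,c=snap('wrist','w1'); s=ctrl.observe(); print(s['position'],s['eef_rot'],s['ft_force'],s['joint_positions'])
P=c['pose']; print(np.array(P).round(3))
E
```

```text
time: 0.82
position: [0.4205, 0.3915, 0.2121]
eef_rot: [-1.571, 0.0, -0.32]
ft_force: [0.0, 0.2, 0.2]
grip_width: 0.0871
time: 1.4
position: [0.6158, 0.2162, 0.1839]
eef_rot: [-1.571, 0.001, -0.32]
ft_force: [0.6, 0.7, -0.0]
grip_width: 0.087
time: 2.15
position: [0.6146, 0.2177, 0.184]
eef_rot: [-1.572, -0.0, -1.429]
ft_force: [-0.2, -0.8, 0.1]
grip_width: 0.0873
time: 2.9
position: [0.6146, 0.2177, 0.184]
eef_rot: [-1.571, -0.001, -2.531]
ft_force: [0.9, -0.3, -0.1]
grip_width: 0.0873
time: 3.82
position: [0.6147, 0.2177, 0.1842]
eef_rot: [-1.57, -0.0, 2.659]
ft_force: [0.4, -0.1, 0.2]
grip_width: 0.0872
[0.61471298 0.21770049 0.18424766] [-1.57047556e+00 -3.98500821e-04  2.65918944e+00] [-0.96668041  0.61980101 -0.26692104] [2.19537841e-01 3.29753908e-01 1.50914349e+00 1.28309552e-05
 1.30320667e+00 2.27273393e+00]
[[-0.464  0.859  0.218  0.673]
 [-0.886 -0.449 -0.114  0.185]
 [ 0.    -0.246  0.969  0.324]
 [ 0.     0.     0.     1.   ]]
```

View pics/w1.png

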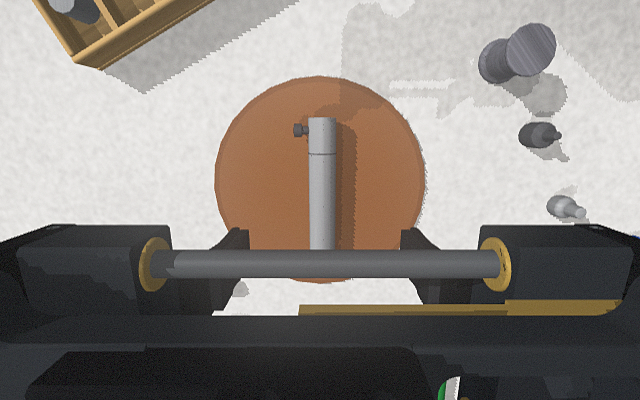

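The wrist view shows the bar end at (322,117) and the dark screw head at about (299,130), pointing left (+y). I'll measure the axis and roll angle.

```bash
cat > meas.py <<'E'
from h import *
import sys
def bar(f,rows,lo=285,hi=360,z=.018):
    im,c=load(f); hsv=cv2.cvtColor(im,cv2.COLOR_BGR2HSV)
    m=((hsv[:,:,1]<60)&(hsv[:,:,2]>95)).astype(np.uint8)
    m[:, :lo]=0; m[:,hi:]=0
    mid=[]
    for r in rows:
        x=np.where(m[r])[0]
        if len(x)>10: mid.append((r,x.min(),x.max()))
    return im,c,m,np.array(mid)
if __name__=='__main__':
    f=sys.argv[1]
    im,c,m,mid=bar(f,range(110,246,5)); print(mid.tolist())
    col=m[:,322]; print('end rows',np.where(col)[0].min())
    ax=np.array([onplane(c,(a+b+1)/2,r,.018) for r,a,b in mid if r>145])
    cen=ax.mean(0); u=np.linalg.svd(ax-cen)[2][0]; u*=np.sign(u[0]); print('cen',cen.round(4),'dir',u.round(4),'yaw',np.arctan2(u[1],u[0]))
    s=im[100:150,280:360].copy(); print(cv2.cvtColor(s,cv2.COLOR_BGR2GRAY)[20:42:2,8:34].tolist())
    hsv=cv2.cvtColor(s,cv2.COLOR_BGR2HSV)
    d=((hsv[:,:,1]<90)&(hsv[:,:,2]<90))
E
python3 meas.py w1
```

```text
[[120, 308, 334], [125, 296, 334], [130, 294, 334], [135, 308, 334], [140, 308, 334], [145, 308, 334], [150, 309, 334], [155, 309, 334], [160, 309, 334], [165, 309, 334], [170, 309, 334], [175, 309, 333], [180, 309, 333], [185, 309, 333], [190, 309, 334], [195, 309, 334], [200, 309, 335], [205, 309, 333], [210, 309, 332], [215, 309, 333], [220, 309, 333], [225, 310, 333], [230, 310, 333], [235, 310, 332], [240, 310, 333], [245, 310, 333]]
end rows 0
cen [0.6093 0.2219 0.018 ] dir [ 0.8844 -0.4668  0.    ] yaw -0.48561777304896764
[[125, 127, 124, 124, 128, 125, 125, 124, 125, 126, 124, 117, 114, 108, 109, 108, 116, 115, 112, 112, 148, 170, 177, 177, 180, 179], [123, 125, 123, 124, 125, 126, 128, 130, 132, 127, 131, 115, 114, 113, 111, 112, 113, 113, 109, 106, 148, 176, 179, 177, 176, 181], [124, 121, 126, 124, 127, 125, 81, 84, 89, 90, 89, 89, 85, 86, 119, 113, 117, 115, 109, 109, 146, 172, 178, 179, 180, 180], [126, 121, 127, 122, 130, 123, 86, 93, 96, 91, 91, 95, 91, 84, 80, 94, 90, 90, 90, 86, 132, 174, 179, 179, 175, 180], [125, 120, 130, 126, 126, 92, 96, 99, 96, 94, 98, 100, 95, 79, 66, 103, 100, 95, 97, 95, 89, 182, 179, 176, 174, 179], [120, 124, 120, 123, 125, 85, 100, 95, 97, 91, 98, 97, 99, 88, 69, 76, 106, 99, 98, 95, 93, 155, 180, 177, 179, 182], [124, 120, 126, 124, 127, 81, 88, 87, 90, 92, 91, 92, 93, 81, 77, 83, 81, 83, 83, 86, 80, 168, 179, 178, 176, 180], [122, 120, 119, 123, 124, 124, 73, 84, 80, 79, 84, 81, 83, 78, 82, 95, 96, 81, 76, 92, 119, 175, 179, 178, 176, 180], [123, 123, 125, 123, 126, 127, 84, 73, 71, 66, 72, 71, 71, 83, 119, 128, 125, 127, 116, 91, 121, 171, 175, 175, 177, 178], [125, 123, 126, 119, 125, 122, 124, 125, 128, 130, 127, 126, 126, 126, 123, 123, 124, 123, 123, 112, 126, 170, 178, 177, 177, 179], [124, 121, 121, 122, 124, 122, 121, 121, 122, 122, 121, 123, 117, 118, 121, 120, 122, 127, 87, 87, 125, 173, 175, 178, 178, 175]]
```

```bash
python3 - <<'E'
from h import *
im,c=load('w1')
A=onplane(c,322,120,.018);B=onplane(c,322.5,240,.018);u=(A-B)/np.linalg.norm(A-B);print(u,np.arctan2(u[1],u[0]))
E1=onplane(c,322,117,.018);E2=onplane(c,322,117,.032);S=onplane(c,299,130,.018)
for n,p in(('end z18',E1),('end z32',E2)): print(n,p.round(4),'mid',(p-.08*u).round(4))
print('screw',S.round(4),'mid s',((S-A)@u*u+A-.068*u).round(4))
n=np.array([-u[1],u[0]]);print(n,'axis offset of A,B vs n',A[:2]@n,B[:2]@n)
t,ct=load('top0'); hsv=cv2.cvtColor(t,cv2.COLOR_BGR2HSV)
# vblock: dark grey plate + grey faces
sub=t[125:205,340:395]; h=hsv[125:205,340:395]
m=(h[:,:,2]<75).astype(np.uint8); k=cv2.findContours(m,0,2)[0]; k=max(k,key=cv2.contourArea); r=cv2.minAreaRect(k); print(r); 
bx=cv2.boxPoints(r)+[340,125]; print([onplane(ct,*p,.008).round(3).tolist() for p in bx])
b=((h[:,:,1]>80)&(h[:,:,2]>60)).astype(np.uint8); 
for k in cv2.findContours(b,0,2)[0]:
    if cv2.contourArea(k)>15: M=cv2.minAreaRect(k); print('leather',M, onplane(ct,M[0][0]+340,M[0][1]+125,.04).round(4))
E
```

```text
[ 0.88714229 -0.46149599  0.        ] -0.4796807627016129
end z18 [0.6817 0.1835 0.018 ] mid [0.6108 0.2205 0.018 ]
end z32 [0.6814 0.1836 0.032 ] mid [0.6104 0.2205 0.032 ]
screw [0.6813 0.2095 0.018 ] mid s [0.6105 0.2206 0.018 ]
[0.46149599 0.88714229] axis offset of A,B vs n 0.47745540498142275 0.47745540498142275
((27.538461685180664, 36.30769348144531), (24.318401336669922, 49.02903366088867), 11.309932708740234)
[[0.557, -0.124, 0.008], [0.702, -0.156, 0.008], [0.686, -0.226, 0.008], [0.542, -0.192, 0.008]]
leather ((28.5, 47.5), (9.0, 7.0), 90.0) [ 0.5783 -0.1724  0.04  ]
leather ((21.480770111083984, 45.596153259277344), (4.3145551681518555, 8.825225830078125), 11.309932708740234) [ 0.5841 -0.1528  0.04  ]
leather ((34.0, 18.5), (9.0, 8.0), 90.0) [ 0.6639 -0.1912  0.04  ]
leather ((27.0, 17.0), (8.0, 4.0), 90.0) [ 0.6687 -0.1714  0.04  ]
```

```bash
python3 -m jog '[[[0.005,0,0.0214],[0,0,0],-1],[[0.005,0,0.0214],[0,0,0],-1],[[0,0.04,0],[0,0,0],-1],[[0,0.04,0],[0,0,0],-1],[[0,0.04,0],[0,0,0],-1],[[0,0.04,0],[0,0,0],-1],[[0,0.04,0],[0,0,0],-1],[[0,0.04,0],[0,0,0],-1],[[0,0.03,0],[0,0,0],-1],[[0,0.02,0],[0,0,0],-1],[[0,0.02,0],[0,0,0],-1],[[0,0,0],[0,0,0],-1]]'
python3 -m jog '[[[0,0,0],[0,0,0],-0.5],[[0,0,0],[0,0,0],-0.5],[[0,0,0],[0,0,0],-0.2],[[0,0,0],[0,0,0],-0.2],[[0,0,0],[0,0,0],0],[[0,0,0],[0,0,0],0],[[0,0,0],[0,0,0],0],[[0,0,0],[0,0,0],0],[[0,0,0],[0,0,0],0]]'
python3 - <<'E'
from h import *
im,c=snap('wrist','w2'); s=ctrl.observe(); print(s['position'],s['eef_rot'],s['ft_force'])
E
```

```text
time: 4.87
position: [0.5991, 0.2009, 0.0274]
eef_rot: [-1.569, -0.002, 2.657]
ft_force: [-1.2, 0.5, -0.4]
grip_width: 0.0872
time: 5.62
position: [0.6002, 0.201, 0.0293]
eef_rot: [-1.57, -0.0, 2.655]
ft_force: [0.4, 0.2, 0.2]
grip_width: 0.0446
[0.60028808 0.20107801 0.02939314] [-1.57054898e+00 -2.66477661e-04  2.65526748e+00] [0.13294283 1.15352742 0.45412621]
```

View pics/w2.png

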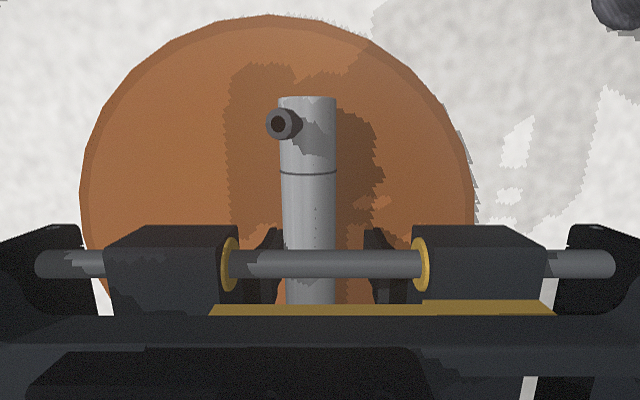

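The bar has rolled. The screw face centre is at about (279,124) and the bar edges are at 279 and 336, so it is now up and to the left. Next I'll compute the remaining angle.

```bash
cat > ang.py <<'E'
from h import *
from scipy.optimize import least_squares
def ang(c,face,L,Rr,zax,yaw):
    # L,Rr: edge pixels (u,v) ; camera-tangent rays -> axis ; angle of screw from vertical, + towards n
    u=np.array([np.cos(yaw),np.sin(yaw),0]);n=np.array([-u[1],u[0],0])
    def tl(p):
        o,d=ray(c,*p); return np.array([o@n,o[2]]),np.array([d@n,d[2]])/np.hypot(d@n,d[2])
    o,a=tl(L);_,b=tl(Rr); m=a+b; ax=o+m*(zax-o[1])/m[1]
    o,d=ray(c,*face); p=np.array([o@n,o[2]]);q=np.array([d@n,d[2]])
    f=lambda x:(p+q*x-ax)
    A=q@q;B=2*q@(p-ax);C=(p-ax)@(p-ax)-.028**2;D=B*B-4*A*C
    x=(-B-np.sqrt(max(D,0)))/(2*A); h=f(x); P=o+d*x
    half=np.degrees(np.arccos(a@b))/2
    return np.degrees(np.arctan2(h[0],h[1])),ax,P@u,D,half,np.degrees(np.arcsin(.014/np.hypot(*(ax-np.array([ray(c,*L)[0]@n,ray(c,*L)[0][2]])))))
E
python3 - <<'E'
from ang import *
im,c=load('w2'); g=cv2.cvtColor(im,cv2.COLOR_BGR2GRAY)
print(g[160,270:350].tolist()); print(g[124,260:312].tolist()); print(g[100:150,279].tolist())
r=ang(c,(279.5,124),(279,140),(336,140),.018,-.484);print(r)
u=np.array([np.cos(-.484),np.sin(-.484)]);n=np.array([-u[1],u[0]]);print('tool n',n@[.6003,.2011],'start axis n',n@[.6106,.2205],'mid s',u@[.6106,.2205],'scr s',r[2]-.068)
E
```

```text
[108, 105, 105, 102, 109, 104, 106, 110, 107, 104, 145, 139, 148, 157, 165, 160, 159, 161, 164, 160, 159, 167, 162, 163, 160, 164, 167, 160, 161, 158, 160, 156, 157, 158, 158, 158, 162, 158, 158, 152, 153, 150, 147, 146, 137, 136, 131, 129, 127, 122, 117, 120, 112, 112, 108, 106, 110, 106, 100, 96, 95, 95, 96, 93, 89, 81, 76, 83, 82, 75, 81, 80, 75, 81, 82, 78, 81, 79, 78, 79]
[107, 107, 107, 104, 110, 95, 90, 86, 91, 91, 91, 37, 40, 43, 45, 50, 46, 43, 45, 47, 41, 43, 43, 47, 46, 61, 105, 96, 103, 101, 98, 94, 68, 52, 61, 62, 60, 57, 57, 55, 59, 54, 53, 103, 113, 110, 112, 116, 115, 115, 110, 110]
[160, 160, 158, 159, 146, 137, 146, 105, 87, 105, 99, 96, 99, 104, 103, 95, 63, 44, 47, 48, 52, 46, 45, 46, 47, 48, 48, 36, 48, 55, 43, 36, 84, 98, 92, 90, 88, 91, 92, 64, 118, 133, 123, 122, 122, 123, 122, 123, 117, 114]
(np.float64(20.50187418741753), array([0.46387176, 0.018     ]), np.float64(0.5054964016430821), np.float64(0.0026269255938215913), np.float64(5.30066862203282), np.float64(5.303053098091459))
tool n 0.45733546575829837 start axis n 0.4793000271812148 mid s 0.4378630995460644 scr s 0.43749640164308207
```

```bash
python3 -m jog '[[[0,0,-0.0052],[0,0,0],0],[[0,0,0],[0,0,0],0.1],[[0,0,0],[0,0,0],0.2],[[0,0,0],[0,0,0],0.28],[[0,0,0],[0,0,0],0.28],[[0,0,0],[0,0,0],0.28],[[0,0,0],[0,0,0],0.28]]'
python3 - <<'E'
from ang import *
im,c=snap('wrist','w3'); s=ctrl.observe(); print(s['position'],s['eef_rot'],s['ft_force'],s['grip_width'])
im,c=load('w3'); g=cv2.cvtColor(im,cv2.COLOR_BGR2GRAY)
m=(g<62).astype(np.uint8); m[:100]=0;m[150:]=0;m[:,:260]=0;m[:,360:]=0
n_,l,st,ce=cv2.connectedComponentsWithStats(m)
for a,b in zip(st,ce):
    if a[4]>60: print(a,b)
print(g[160,270:350].tolist())
cv2.imwrite('pics/w3c.png',cv2.resize(cv2.convertScaleAbs(im[80:180,240:380],alpha=1.4),None,fx=4,fy=4,interpolation=2))
E
```

```text
time: 6.25
position: [0.6017, 0.2034, 0.0296]
eef_rot: [-1.571, 0.0, 2.655]
ft_force: [0.3, 0.1, -0.2]
grip_width: 0.0318
[0.60167633 0.20341593 0.02954725] [-1.57080941e+00  2.32126564e-05  2.65523676e+00] [-0.05993647  0.28646978  0.00988388] 0.03140324321679069
[     0      0    640    400 255743] [319.50618003 199.57587109]
[303 116  17  17 217] [311.04608295 123.95391705]
[104, 110, 103, 105, 107, 105, 109, 106, 106, 107, 107, 105, 107, 104, 103, 107, 108, 105, 106, 108, 104, 106, 104, 122, 143, 153, 156, 151, 154, 158, 157, 164, 166, 165, 163, 159, 163, 162, 158, 159, 164, 159, 164, 161, 162, 160, 159, 155, 152, 149, 149, 146, 144, 142, 142, 138, 142, 140, 138, 139, 135, 133, 126, 122, 123, 120, 116, 95, 99, 100, 101, 96, 98, 95, 91, 93, 93, 90, 82, 77]
```

View pics/w3c.png

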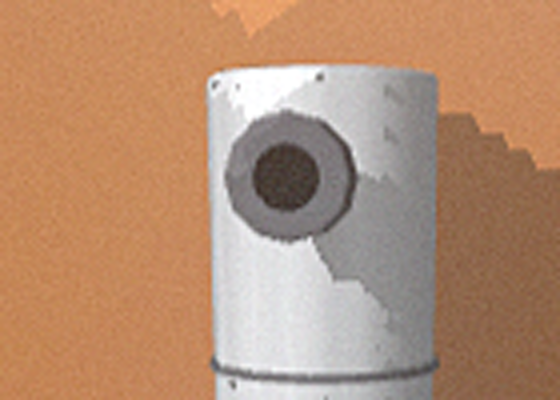

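The socket centre is at (311.5,124) and the bar edges are at about 292 and 349, so the screw is still tilted left of upright.

```bash
python3 - <<'E'
from ang import *
im,c=load('w3')
for f in((311.5,124),(312,124)): print(ang(c,f,(292.3,124),(349.3,124),.018,-.4863))
E
```

```text
(np.float64(6.946025102884287), array([0.46130665, 0.018     ]), np.float64(0.5045600255447866), np.float64(0.0032640407904793445), np.float64(5.2489201141506365), np.float64(5.30308705816922))
(np.float64(6.533277115175121), array([0.46130665, 0.018     ]), np.float64(0.5045600187121286), np.float64(0.0032728416069393584), np.float64(5.2489201141506365), np.float64(5.30308705816922))
```

About 6.8° remains, which is 1.7 mm of roll. Closing the jaws here should supply that.

```bash
python3 -m jog '[[[0,0,0],[0,0,0],0.32],[[0,0,0],[0,0,0],0.36],[[0,0,0],[0,0,0],0.5],[[0,0,0],[0,0,0],0.7],[[0,0,0],[0,0,0],0.7],[[0,0,0],[0,0,0],0.7],[[0,0,0],[0,0,0],0.7]]'
python3 - <<'E'
from ang import *
im,c=snap('wrist','w4'); s=ctrl.observe(); print(s['position'],s['eef_rot'],s['ft_force'],s['grip_width'])
im,c=load('w4'); g=cv2.cvtColor(im,cv2.COLOR_BGR2GRAY)
m=(g<62).astype(np.uint8); m[:100]=0;m[150:]=0;m[:,:260]=0;m[:,360:]=0
n_,l,st,ce=cv2.connectedComponentsWithStats(m)
for a,b in zip(st,ce):
    if 60<a[4]<1000: print(a,b)
cv2.imwrite('pics/w4c.png',cv2.resize(cv2.convertScaleAbs(im[80:180,240:380],alpha=1.4),None,fx=4,fy=4,interpolation=2))
E
```

```text
time: 6.88
position: [0.6017, 0.2035, 0.0296]
eef_rot: [-1.571, 0.0, 2.655]
ft_force: [1.1, 0.5, 0.2]
grip_width: 0.0274
[0.60173578 0.20347559 0.02959813] [-1.57088953e+00  1.36306255e-04  2.65533291e+00] [0.6498227  0.97262413 0.42662719] 0.02711851453692702
[317 116  16  17 217] [324.29493088 123.98617512]
```

View pics/w4c.png

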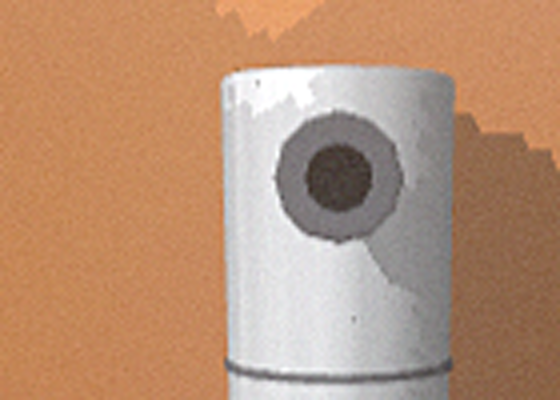

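The screw is upright: the socket is at 324.5 and the bar centre at 324.8. The bar is gripped at 27 mm opening. Now I'll lift and hover beside the V-blocks for a clear look.

```bash
python3 -m jog '[[[0,-0.01,0],[0,0,0],0.7],[[0,-0.02,0],[0,0,0],0.7],[[0,-0.03,0],[0,0,0],0.7],[[0,-0.03,0],[0,0,0],0.7],[[0,-0.03,0],[0,0,0],0.7],[[0,-0.03,0],[0,0,0],0.7],[[0,-0.03,0],[0,0,0],0.7],[[0,-0.03,0],[0,0,0],0.7],[[0,-0.03,0],[0,0,0],0.7],[[0,-0.03,0],[0,0,0],0.7],[[0,-0.03,0],[0,0,0],0.7],[[0,-0.02,0],[0,0,0],0.7]]'
python3 -m jog '[[[-0.0232,0,0.0525],[0,0,0],0.7],[[-0.0232,0,0.0525],[0,0,0],0.7],[[-0.0232,0,0.0525],[0,0,0],0.7],[[-0.0232,0,0.0525],[0,0,0],0.7],[[-0.0232,0,0.0525],[0,0,0],0.7],[[-0.0232,0,0.0525],[0,0,0],0.7],[[-0.0232,0,0.0525],[0,0,0],0.7],[[-0.0232,0,0.0525],[0,0,0],0.7],[[-0.0232,0,0.0525],[0,0,0],0.7],[[-0.0232,0,0.0525],[0,0,0],0.7]]'
python3 -m jog '[[[0,0,0],[0,-0.0207,0],0.7],[[0,0,0],[0,-0.0207,0],0.7],[[0,0,0],[0,-0.0207,0],0.7],[[0,0,0],[0,-0.0207,0],0.7],[[0,0,0],[0,0,0],0.7],[[0,0,0],[0,0,0],0.7],[[0,0,0],[0,0,0],0.7],[[0,0,0],[0,0,0],0.7]]'
python3 - <<'E'
from ang import *
im,c=snap('wrist','w5'); s=ctrl.observe(); print(s['position'],s['eef_rot'],s['ft_force'],s['torque'],s['grip_width'])
E
```

```text
time: 7.93
position: [0.6022, 0.2035, 0.1926]
eef_rot: [-1.572, 0.002, 2.655]
ft_force: [0.7, 0.6, -4.7]
grip_width: 0.0276
time: 8.77
position: [0.581, -0.0842, 0.1902]
eef_rot: [-1.571, 0.0, 2.655]
ft_force: [1.1, -0.1, -5.4]
grip_width: 0.0272
time: 9.43
position: [0.5815, -0.0827, 0.1897]
eef_rot: [-1.571, 0.0, 2.914]
ft_force: [-0.1, -0.2, -5.9]
grip_width: 0.0274
[ 0.58150723 -0.082745    0.18963668] [-1.57075331e+00  1.33102322e-05  2.91457840e+00] [-0.45805009 -0.06142823 -4.37892779] [ 0.01053052  0.17321239 -0.03931081] 0.02734998809695649
```

View pics/w5.png

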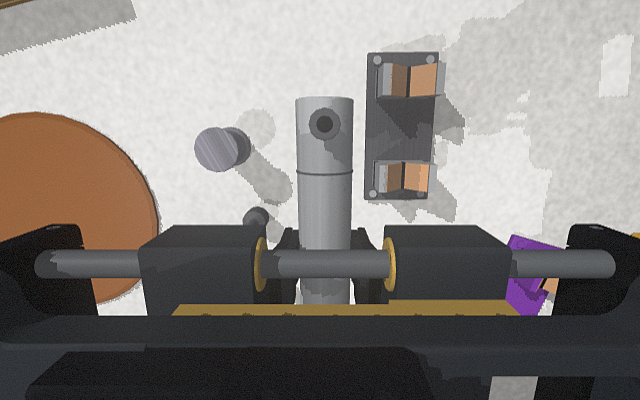

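The steel V-blocks are fully in view: plate at cols 366–440, rows 52–199, and groove valleys near (408,80) and (402,178). Next I'll work out the groove line relative to the held bar, both in this one picture.

```bash
python3 - <<'E'
from ang import *
im,c=load('w5'); g=im.astype(int)
hsv=cv2.cvtColor(im,cv2.COLOR_BGR2HSV)
m=((hsv[:,:,1]>75)&(hsv[:,:,0]<25)).astype(np.uint8); m[:,:370]=0;m[:,445:]=0;m[210:]=0;m[:55]=0
V={'far':[], 'near':[]}
for r in range(55,205):
    x=np.where(m[r])[0]
    if len(x)<25: continue
    red=im[r,:,2].astype(int); 
    d=[(red[i+1:i+4].mean()-red[i-3:i].mean(),i) for i in range(x.min()+6,x.max()-6)]
    j=max(d)[1]; V['far' if r<130 else 'near'].append((r,x.min(),j+.5,x.max()))
yaw0=-.227
for k,v in V.items():
    v=np.array(v); print(k,v[0],v[-1],len(v))
    V[k]=np.array([onplane(c,a[2],a[0],.030)[:2] for a in v])
allp=np.vstack([V['far'][3:-3],V['near'][3:-3]]); cen=allp.mean(0); u=np.linalg.svd(allp-cen)[2][0]; u*=np.sign(u[0]); n=np.array([-u[1],u[0]])
print('yaw',np.arctan2(u[1],u[0]),'resid',np.abs((allp-cen)@n).max())
for k in V: print(k,'s range',(V[k]@u).min(),(V[k]@u).max(),'n',(V[k]@n).mean())
print('cen n',cen@n)
# plate ends
for p in((368,52),(439,52),(364,199),(428,199)): q=onplane(c,*p,.008)[:2]; print('plate',p,q.round(4),q@u,q@n)
# bar
gr=cv2.cvtColor(im,cv2.COLOR_BGR2GRAY)
for r in(110,140,160,200): print(r,gr[r,290:300].tolist(),gr[r,345:362].tolist())
print('tcp',np.array([.5815,-.0827])@u,np.array([.5815,-.0827])@n)
z=.1897-.0116
A=onplane(c,325,124,z+.028)[:2];print('screw s,n',A@u,A@n)
E
```

```text
far [ 66.  392.  411.5 436. ] [ 95.  395.  409.5 428. ] 30
near [164.  391.  405.5 427. ] [189.  386.  408.5 426. ] 26
yaw -0.2166097680520631 resid 0.0005140353497905642
far s range 0.6796583192642683 0.7050000660889297 n -0.03864348700874688
near s range 0.5890224970778352 0.6145211805283326 n -0.03879702623178364
cen n -0.03861031505968102
plate (368, 52) [ 0.7048 -0.1566] 0.7220172990681584 -0.0014614034461437322
plate (439, 52) [ 0.6892 -0.2245] 0.7213154327468443 -0.07110691515581975
plate (364, 199) [ 0.56   -0.1241] 0.5736125257222459 -0.0008428818581636301
plate (428, 199) [ 0.5442 -0.1929] 0.5729013352940961 -0.07139348097976304
110 [222, 222, 223, 227, 234, 182, 142, 154, 165, 174] [115, 112, 110, 105, 103, 99, 97, 83, 171, 241, 229, 227, 226, 227, 226, 227, 223]
140 [227, 226, 225, 227, 229, 240, 149, 130, 145, 152] [103, 99, 102, 102, 97, 94, 89, 84, 241, 228, 228, 230, 228, 230, 228, 229, 227]
160 [226, 226, 226, 230, 226, 232, 216, 122, 137, 144] [105, 98, 106, 102, 103, 94, 83, 168, 238, 227, 228, 227, 229, 229, 227, 227, 225]
200 [233, 233, 231, 233, 233, 232, 234, 212, 124, 138] [108, 104, 105, 98, 102, 90, 123, 244, 230, 229, 230, 234, 235, 234, 231, 230, 224]
tcp 0.5856851990809185 0.0442084559506978
screw s,n 0.6529886039329441 0.04173174098030388
```

```bash
python3 - <<'E'
from ang import *
im,c=load('w5')
for r in(66,72,80,90,164,172,180,188): print(r,im[r,375:445,2].tolist())
print(130,im[130,355:450,2].tolist())
cv2.imwrite('pics/w5c.png',cv2.resize(im[40:210,340:460],None,fx=3.5,fy=3.5,interpolation=2))
E
```

```text
66 [96, 97, 81, 83, 87, 111, 121, 123, 139, 159, 157, 156, 156, 158, 155, 157, 169, 163, 115, 120, 127, 123, 124, 125, 128, 128, 129, 121, 114, 119, 118, 116, 94, 79, 85, 75, 131, 145, 145, 163, 174, 169, 176, 177, 185, 193, 191, 191, 191, 189, 188, 185, 185, 190, 185, 187, 185, 186, 182, 189, 185, 174, 110, 152, 151, 155, 153, 154, 152, 148]
72 [96, 130, 62, 116, 125, 121, 119, 117, 151, 157, 158, 152, 155, 159, 155, 153, 177, 137, 119, 121, 121, 123, 121, 123, 127, 116, 121, 121, 123, 123, 127, 125, 78, 59, 59, 85, 202, 189, 189, 184, 182, 186, 187, 184, 187, 181, 186, 187, 184, 187, 185, 182, 187, 187, 184, 186, 185, 184, 185, 187, 191, 130, 132, 154, 149, 148, 152, 152, 152, 147]
80 [110, 108, 64, 131, 119, 123, 118, 119, 161, 156, 150, 154, 154, 151, 157, 155, 200, 111, 117, 124, 120, 118, 125, 122, 122, 123, 126, 116, 126, 126, 126, 130, 58, 64, 57, 157, 197, 184, 187, 190, 185, 183, 182, 184, 186, 185, 186, 185, 184, 185, 185, 185, 188, 188, 181, 187, 183, 181, 186, 189, 172, 108, 152, 150, 150, 150, 154, 151, 145, 145]
90 [127, 69, 88, 126, 123, 123, 119, 125, 161, 156, 153, 
[... 1410 characters left out ...]
 134, 118, 122, 123, 124, 122, 122, 125, 129, 124, 129, 124, 108, 109, 62, 66, 61, 156, 145, 159, 180, 177, 201, 198, 195, 195, 195, 193, 186, 193, 185, 185, 220, 214, 214, 213, 209, 214, 213, 225, 137, 154, 168, 172, 169, 170, 170, 168, 169, 182, 178, 176, 175, 173, 176, 179, 174, 169]
130 [227, 221, 223, 223, 225, 226, 229, 230, 230, 245, 98, 84, 88, 92, 96, 92, 97, 89, 88, 90, 91, 91, 91, 89, 92, 92, 92, 89, 88, 93, 104, 95, 81, 92, 85, 87, 89, 90, 90, 90, 84, 91, 97, 88, 85, 99, 88, 67, 72, 71, 69, 71, 75, 74, 71, 73, 70, 76, 72, 71, 69, 67, 74, 90, 92, 89, 89, 91, 89, 95, 96, 86, 92, 84, 92, 91, 95, 89, 145, 142, 143, 142, 147, 146, 145, 143, 139, 142, 160, 162, 159, 172, 173, 172, 175]
```

View pics/w5c.png

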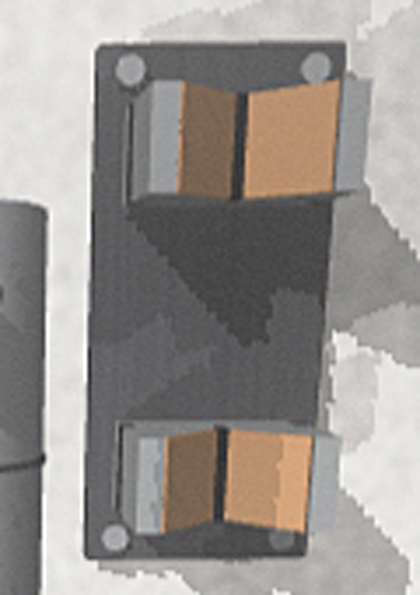

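```bash
python3 - <<'E'
from ang import *
im,c=load('w5')
val=[(408.9,72),(408.3,80),(407.7,88),(403.2,172),(402.6,180)]
P=np.array([onplane(c,a+.0,b,.029)[:2] for a,b in val]); cen=P.mean(0); u=np.linalg.svd(P-cen)[2][0]; u*=np.sign(u[0]); n=np.array([-u[1],u[0]])
print('valley yaw',np.arctan2(u[1],u[0]),'n',P@n)
L,Rr=onplane(c,365,130,.008)[:2]@n,onplane(c,432.6,130,.008)[:2]@n; print('plate n',L,Rr,(L+Rr)/2)
L,Rr=onplane(c,377.5,80,.05)[:2]@n,onplane(c,444.5,80,.05)[:2]@n; print('top n',L,Rr,(L+Rr)/2)
# bar edges
z=.1897-.0116
B=np.array([onplane(c,(a+b)/2,r,z)[:2] for a,b,r in((295.4,353.0,110),(296.2,352.6,140),(296.7,352.0,160),(297.9,351.0,200))]); 
w=np.linalg.svd(B-B.mean(0))[2][0];w*=np.sign(w[0]); print('bar yaw',np.arctan2(w[1],w[0]),'bar n',B@n,'s',B@u)
yaw=np.arctan2(w[1],w[0]); print('ang',ang(c,(324.8,124),(295.7,124),(352.8,124),z,yaw)[0])
t=np.array([.5815,-.0827]); print('tcp',t@u,t@n)
g=cv2.cvtColor(im,cv2.COLOR_BGR2GRAY); m=(g<62).astype(np.uint8); m[:100]=0;m[150:]=0;m[:,:300]=0;m[:,350:]=0
_,_,st,ce=cv2.connectedComponentsWithStats(m); print([(a,b) for a,b in zip(st,ce) if 60<a[4]<1000])
for v in((.6475,),): pass
print('plate s',[onplane(c,*p,.008)[:2]@u for p in((403,52),(396,199))],'screw s',onplane(c,324.8,124,z+.028)[:2]@u)
E
```

```text
valley yaw -0.21847701873532108 n [-0.03582597 -0.03568811 -0.03554856 -0.03578577 -0.03563623]
plate n 0.0009722562965913526 -0.06945576144520602 -0.03424175257430733
top n -0.0033490558754932735 -0.06171434822897665 -0.03253170205223496
bar yaw -0.22434208041110285 bar n [0.04323677 0.04325758 0.04336421 0.04348429] s [0.65961428 0.6454026  0.63554266 0.61482469]
ang -0.48491548030811976
tcp 0.5856016298272426 0.04530199933421404
[]
plate s [np.float64(0.7217368864908069), np.float64(0.5733233730002583)] screw s 0.6529101960469288
```

Target: move +63 mm along the grooves and -79 mm across, then turn 0.3°. After that I'll descend to about 14 mm above the seat.

```bash
python3 -m jog '[[[-0.0211,0,0.0262],[0,-0.0018,0],0.7],[[-0.0211,0,0.0262],[0,0,0],0.7],[[-0.0211,0,0.0262],[0,0,0],0.7],[[-0.0211,0,0.0262],[0,0,0],0.7],[[-0.0211,0,0.0262],[0,0,0],0.7],[[-0.0211,0,0.0262],[0,0,0],0.7],[[0,0,0],[0,0,0],0.7]]'
python3 -m jog '[[[0,0.015,0],[0,0,0],0.7],[[0,0.025,0],[0,0,0],0.7],[[0,0.03,0],[0,0,0],0.7],[[0,0.03,0],[0,0,0],0.7],[[0,0.03,0],[0,0,0],0.7],[[0,0.03,0],[0,0,0],0.7],[[0,0.03,0],[0,0,0],0.7],[[0,0.02,0],[0,0,0],0.7],[[0,0.01,0],[0,0,0],0.7],[[0,0.008,0],[0,0,0],0.7],[[0,0,0],[0,0,0],0.7],[[0,0,0],[0,0,0],0.7]]'
python3 - <<'E'
from ang import *
im,c=snap('wrist','w6'); ts,cs=snap('side','s6')
fs=[]
s=ctrl.observe(); print(s['position'],s['eef_rot'],s['ft_force'],s['torque'],s['grip_width'],s['time'])
a=cv2.resize(im[60:260,240:420],None,fx=2,fy=2,interpolation=2); b=cv2.resize(cv2.convertScaleAbs(ts[170:270,310:430],alpha=1.5),None,fx=3,fy=4,interpolation=2)
cv2.imwrite('pics/c6.png',np.hstack([a,b]))
E
```

```text
time: 10.07
position: [0.627, -0.1764, 0.1896]
eef_rot: [-1.569, 0.001, 2.918]
ft_force: [-1.0, -0.2, -4.1]
grip_width: 0.0273
time: 11.07
position: [0.6264, -0.1734, 0.076]
eef_rot: [-1.571, 0.001, 2.921]
ft_force: [-0.3, 0.0, -5.2]
grip_width: 0.0272
[ 0.62681904 -0.17371605  0.07671694] [-1.57046438e+00  1.97414223e-03  2.92105598e+00] [-0.08056372 -0.24984163 -5.52025288] [-0.027942    0.14633745 -0.01802823] 0.027585927695515284 11.1667
```

View pics/c6.png

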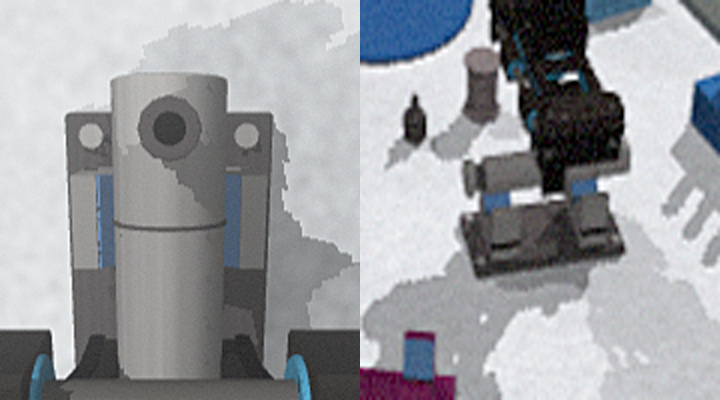

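The bar hovers centred over the grooves: plate 66–271, bar 112–226 and screw at 168 in crop pixels, with the screw end overhanging. I'll check the lengthwise centring numerically and then lower slowly.

```bash
python3 - <<'E'
from ang import *
im,c=load('w6'); yaw=2.921-np.pi
u=np.array([np.cos(yaw),np.sin(yaw)]);n=np.array([-u[1],u[0]])
g=cv2.cvtColor(im,cv2.COLOR_BGR2GRAY)
print('plate end',g[108:124,285].tolist(),g[108:124,366].tolist()); print('top',g[140:152,280].tolist(),g[190:200,280].tolist())
S=onplane(c,324.5,124.2,.0767-.0116+.028)[:2]; Pl=onplane(c,325,116.5,.008)[:2]
print('screw-plate end s',(S-Pl)@u,'want -.007')
T1=onplane(c,280,147.5,.05)[:2];T2=onplane(c,280,194.5,.05)[:2]; print('block top s rel screw',(T1-S)@u,(T2-S)@u,'want -.011,-.037')
print('ang',ang(c,(324.5,124.2),(296,124),(353,124),.0651,yaw)[0])
for r in (124,160,200): print(g[r,288:302].tolist(),g[r,344:360].tolist())
E
python3 -m jog '[[[0,0.01,0],[0,0,0],0.7],[[0,0.006,0],[0,0,0],0.7],[[0,0,0],[0,0,0],0.7],[[0,0,0],[0,0,0],0.7]]'
```

```text
plate end [229, 226, 230, 231, 217, 209, 215, 195, 135, 103, 107, 111, 101, 122, 165, 176] [199, 199, 202, 202, 204, 210, 218, 199, 133, 92, 97, 98, 94, 92, 127, 153]
top [111, 110, 112, 107, 109, 126, 131, 142, 152, 154, 156, 156] [153, 154, 149, 154, 124, 98, 99, 103, 102, 100]
screw-plate end s -0.0054461428716949594 want -.007
block top s rel screw -0.012079737259269316 -0.03835244032164904 want -.011,-.037
ang 0.010458005227067559
[180, 171, 120, 103, 100, 104, 109, 93, 135, 142, 160, 168, 174, 165] [113, 113, 104, 104, 100, 102, 97, 99, 96, 96, 93, 94, 88, 91, 121, 159]
[101, 168, 103, 107, 108, 109, 104, 104, 107, 135, 140, 144, 151, 152] [99, 99, 99, 96, 99, 93, 92, 92, 90, 92, 99, 101, 101, 100, 99, 96]
[105, 103, 98, 103, 99, 102, 97, 99, 92, 95, 136, 139, 145, 154] [93, 95, 98, 92, 96, 90, 89, 83, 65, 68, 69, 69, 62, 69, 69, 70]
time: 11.5
position: [0.6257, -0.1733, 0.0671]
eef_rot: [-1.571, -0.001, 2.921]
ft_force: [-0.2, -0.5, -4.2]
grip_width: 0.0276
```

```bash
python3 -m jog '[[[0.0024,0,0],[0,0,0],0.7],[[0,0.002,0],[0,0,0],0.7],[[0,0.002,0],[0,0,0],0.7],[[0,0.002,0],[0,0,0],0.7],[[0,0,0],[0,0,0],0.7],[[0,0,0],[0,0,0],0.7]]'
python3 -m jog '[[[0,0.001,0],[0,0,0],0.7],[[0,0.001,0],[0,0,0],0.7],[[0,0.001,0],[0,0,0],0.7],[[0,0,0],[0,0,0],0.7],[[0,0,0],[0,0,0],0.7]]'
python3 -c "
from h import *
s=ctrl.observe();print(s['position'],s['ft_force'],s['torque'])"
```

```text
time: 12.0
position: [0.6248, -0.1731, 0.0644]
eef_rot: [-1.571, -0.0, 2.921]
ft_force: [-0.2, 0.6, -5.7]
grip_width: 0.0273
time: 12.42
position: [0.6248, -0.1732, 0.063]
eef_rot: [-1.571, -0.0, 2.921]
ft_force: [0.4, -0.8, -5.5]
grip_width: 0.0271
[ 0.6248053  -0.17315263  0.06295966] [ 0.42947882 -0.80578754 -5.54718718] [-0.00991115  0.17635851 -0.02626988]
```

```bash
python3 -m jog '[[[0,0.001,0],[0,0,0],0.7],[[0,0.0006,0],[0,0,0],0.7],[[0,0,0],[0,0,0],0.7],[[0,0,0],[0,0,0],0.7]]'
python3 -m jog '[[[0,0.0006,0],[0,0,0],0.7],[[0,0.0006,0],[0,0,0],0.7],[[0,0,0],[0,0,0],0.7],[[0,0,0],[0,0,0],0.7]]'
python3 -c "
from h import *
s=ctrl.observe();print(s['position'],s['ft_force'],s['torque'])"
```

```text
time: 12.75
position: [0.6248, -0.1732, 0.0622]
eef_rot: [-1.571, -0.0, 2.921]
ft_force: [-0.7, 0.2, -5.1]
grip_width: 0.027
time: 13.08
position: [0.625, -0.1731, 0.0619]
eef_rot: [-1.571, 0.0, 2.921]
ft_force: [0.1, 0.5, -2.5]
grip_width: 0.0277
[ 0.62502107 -0.17309732  0.06190703] [ 0.05414523  0.47017699 -2.48182017] [ 0.113886    0.32343444 -0.00769934]
```

```bash
python3 -m jog '[[[0,0.001,0],[0,0,0],0.7],[[0,0,0],[0,0,0],0.7],[[0,0,0],[0,0,0],0.7]]'
python3 -c "
from h import *
s=ctrl.observe();print(s['position'],s['ft_force'],s['torque'])"
python3 -m jog '[[[0,0.001,0],[0,0,0],0.7],[[0,0,0],[0,0,0],0.7],[[0,0,0],[0,0,0],0.7]]'
python3 -c "
from h import *
s=ctrl.observe();print(s['position'],s['eef_rot'],s['ft_force'],s['torque'])"
```

```text
time: 13.33
position: [0.6251, -0.173, 0.0617]
eef_rot: [-1.571, 0.0, 2.921]
ft_force: [-2.1, 1.4, 0.7]
grip_width: 0.0274
[ 0.62513971 -0.1729882   0.06168676] [-2.06829293  1.39727421  0.66234484] [0.3760752  0.46144803 0.01023321]
time: 13.58
position: [0.6252, -0.173, 0.0616]
eef_rot: [-1.571, 0.001, 2.921]
ft_force: [-3.4, 3.1, 5.8]
grip_width: 0.0273
[ 0.62521935 -0.17298902  0.06161024] [-1.57103647e+00  6.18902717e-04  2.92114113e+00] [-3.38007904  3.13409071  5.82311811] [ 0.53150089  0.78290935 -0.02624121]
```

Contact is at the expected height of 61.6 mm. I'll relieve the small side forces and press on.

```bash
python3 -m jog '[[[0.0008,0,-0.0004],[0,0,0],0.7],[[0,0.0008,0],[0,0,0],0.7],[[0,0,0],[0,0,0],0.7],[[0,0,0],[0,0,0],0.7],[[0,0,0],[0,0,0],0.7]]'
python3 -c "
from h import *
F=[]
for i in range(4): ctrl.read_camera('top'); F.append(ctrl.observe()['ft_force'])
s=ctrl.observe();f=np.mean(F,0);print(s['position'],s['eef_rot'],f,np.std(F,0),s['torque'],'s,n',f[0]*.976-f[1]*.219,f[0]*.219+f[1]*.976)"
```

```text
time: 14.0
position: [0.6252, -0.173, 0.0616]
eef_rot: [-1.571, 0.001, 2.921]
ft_force: [-3.3, 3.9, 6.8]
grip_width: 0.027
[ 0.62521472 -0.17296758  0.0615931 ] [-1.57067378e+00  1.53191972e-03  2.92116309e+00] [-2.85491159  3.25236712  7.36127652] [0.37902834 0.45198692 0.23899402] [ 0.50282003  0.74121523 -0.05636881] s,n -3.4986621156180138 2.5490846685980335
```

```bash
cat > f.py <<'E'
from h import *
F=[]
for i in range(4): ctrl.read_camera('top'); F.append(ctrl.observe()['ft_force'])
s=ctrl.observe();f=np.mean(F,0);print(s['position'].round(5),s['eef_rot'].round(4),f.round(2),s['torque'].round(2),'s,n',round(f[0]*.976-f[1]*.219,2),round(f[0]*.219+f[1]*.976,2),s['grip_width'],s['time'])
E
python3 -m jog '[[[0.0016,0,-0.001],[0,0,0],0.7],[[0,0,0],[0,0,0],0.7],[[0,0,0],[0,0,0],0.7],[[0,0,0],[0,0,0],0.7]]' >/dev/null; python3 f.py
python3 -m jog '[[[0,0.001,0],[0,0,0],0.7],[[0,0,0],[0,0,0],0.7],[[0,0,0],[0,0,0],0.7],[[0,0,0],[0,0,0],0.7]]'>/dev/null; python3 f.py
```

```text
[ 0.62513 -0.17289  0.06154] [-1.5701  0.0032  2.921 ] [0.68 1.89 6.06] [ 0.13  0.19 -0.03] s,n 0.25 1.99 0.02718010902931586 14.7333
[ 0.62514 -0.17286  0.06148] [-1.5701  0.0031  2.921 ] [-1.39  1.67  8.66] [ 0.26  0.49 -0.06] s,n -1.72 1.33 0.027091860873183583 15.2667
```

```bash
python3 -m jog '[[[0.001,0.001,-0.0003],[0,0,0],0.7],[[0.0005,0.001,-0.0002],[0,0,0],0.7],[[0,0,0],[0,0,0],0.7],[[0,0,0],[0,0,0],0.7],[[0,0,0],[0,0,0],0.7],[[0,0,0],[0,0,0],0.7]]' >/dev/null; python3 f.py
```

```text
[ 0.62514 -0.17285  0.06149] [-1.5697  0.0048  2.921 ] [-1.71  1.08 11.81] [ 0.16  0.52 -0.11] s,n -1.91 0.68 0.027477870301958925 15.9667
```

```bash
python3 -m jog '[[[0.0008,0.001,-0.0002],[0,0,0],0.7],[[0.0004,0.0006,0],[0,0,0],0.7],[[0,0,0],[0,0,0],0.7],[[0,0,0],[0,0,0],0.7],[[0,0,0],[0,0,0],0.7],[[0,0,0],[0,0,0],0.7]]' >/dev/null; python3 f.py
python3 - <<'E'
from ang import *
im,c=snap('wrist','w7'); ts,cs=snap('side','s7')
a=cv2.resize(im[60:260,240:420],None,fx=2,fy=2,interpolation=2); b=cv2.resize(cv2.convertScaleAbs(ts[170:270,310:430],alpha=1.5),None,fx=3,fy=4,interpolation=2)
cv2.imwrite('pics/c7.png',np.hstack([a,b])); g=cv2.cvtColor(im,cv2.COLOR_BGR2GRAY)
for r in(105,124,150): print(r,g[r,290:302].tolist(),g[r,346:362].tolist())
print(g[124,306:344].tolist(), g[108:142,324].tolist(),g[108:124,285].tolist(), g[140:152,280].tolist(),g[190:202,280].tolist())
E
```

```text
[ 0.62512 -0.17285  0.06147] [-1.5695  0.006   2.921 ] [-2.06  2.15 14.19] [ 0.15  0.59 -0.07] s,n -2.48 1.65 0.027211231131848382 16.6667
105 [207, 211, 207, 207, 212, 192, 138, 158, 161, 173, 177, 172] [119, 107, 106, 105, 105, 103, 95, 108, 227, 213, 210, 207, 206, 208, 200, 203]
124 [98, 104, 101, 103, 99, 97, 120, 139, 162, 169, 175, 171] [103, 109, 107, 102, 100, 102, 97, 94, 98, 96, 94, 91, 92, 95, 132, 156]
150 [102, 104, 100, 101, 100, 96, 103, 141, 140, 144, 149, 151] [98, 100, 101, 101, 97, 93, 91, 88, 93, 94, 93, 96, 94, 95, 92, 92]
[179, 189, 179, 94, 103, 103, 105, 106, 103, 105, 92, 64, 67, 68, 68, 64, 65, 69, 65, 68, 65, 63, 65, 68, 65, 65, 56, 92, 102, 103, 101, 101, 103, 96, 89, 132, 123, 119] [91, 105, 105, 104, 104, 106, 107, 88, 69, 68, 74, 64, 66, 66, 66, 65, 65, 67, 63, 69, 63, 69, 63, 58, 79, 104, 106, 104, 100, 99, 96, 83, 95, 112] [230, 230, 233, 234, 229, 160, 99, 98, 103, 101, 99, 96, 145, 166, 162, 162] [95, 97, 99, 79, 116, 138, 126, 150, 155, 153, 154, 158] [150, 154, 152, 151, 151, 152, 155, 146, 112, 96, 91, 99]
```

View pics/c7.png

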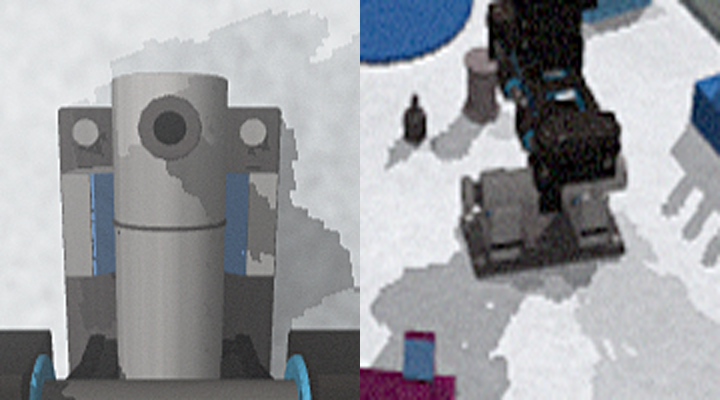

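The bar is seated in both grooves, with the screw up (socket at 324.7, bar centre at 324.6) and overhanging. One last check of lengthwise centring and force stability.

```bash
python3 - <<'E'
from ang import *
im,c=load('w7'); yaw=2.921-np.pi; u=np.array([np.cos(yaw),np.sin(yaw)])
S=onplane(c,324.6,124,.078)[:2]
print('plate',(S-onplane(c,285,113.3,.008)[:2])@u,'want -.007'); print('top',[(onplane(c,280,r,.05)[:2]-S)@u for r in(146,197.8)],'want -.011,-.037')
print(ang(c,(324.6,124),(296,124),(353.5,124),.05,yaw)[0])
E
python3 -m jog '[[[0,0.0003,0],[0,0,0],0.7],[[0,0,0],[0,0,0],0.7],[[0,0,0],[0,0,0],0.7],[[0,0,0],[0,0,0],0.7],[[0,0,0],[0,0,0],0.7],[[0,0,0],[0,0,0],0.7]]' ; python3 f.py
```

```text
plate -0.007206885499912895 want -.007
top [np.float64(-0.010290622476028492), np.float64(-0.03675751977426483)] want -.011,-.037
0.24669649098579888
time: 17.27
position: [0.6251, -0.1728, 0.0615]
eef_rot: [-1.569, 0.006, 2.921]
ft_force: [-2.1, 2.1, 15.6]
grip_width: 0.0274
[ 0.62512 -0.17285  0.06143] [-1.5695  0.006   2.921 ] [-2.26  1.93 15.38] [ 0.25  0.55 -0.08] s,n -2.62 1.39 0.02712789412646595 17.4667
```

Centred within 1 mm, screw upright within 0.3°, and a steady 15.4 N push. Handing in.

```bash
python3 -c "
from plant import ctrl
print(ctrl.job_done())"
```

```text
the job is handed in; nothing more can be done
None
```

The ram is seated in the steel V-blocks with its screw straight up. The arm was still gripping it and pressing down when I handed in, at about 17.5 s of robot time.

I rolled it about 84° along the pad by closing the jaws around it. I lifted it only once the wrist camera showed the screw upright, then laid it slowly into the grooves.

Last checks:
- **Screw angle:** about 0.25° from vertical.
- **Centring:** within about 1 mm along the blocks, with the screw end overhanging.
- **Seating:** contact came at the expected height (tool at 61.6 mm when first touching, 61.4 mm when pressed).
- **Push:** 15.4 N down, about 1.57 kg, and steady over the last readings. Side forces of about 2.6 N along the grooves and 1.4 N across were left over.
- **Disagreement:** the wrist camera and the measured tool position differed by about 2 mm sideways. I therefore took the final alignment from the bar and the blocks seen in the same picture.
- **Tilt:** the tool leaned about 0.35° while pressing. The bar itself stayed seated.

I kept clear of everything else on the bench. Nothing looked moved in the views I took, though I did not check each item separately.

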